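# Pass the spindle rack through the sprung gate

## Task

A rack of turned spindles waits in the loading chute behind a sprung gate. With one fingertip press the gate's long steel rail outward, away from the chute, and while you keep it open push the rack by its blue tail plate with the other finger, through past the gate until its nose is up against the end stop; then let the gate shut behind the block and move clear. The gate must not bump or rub on the rack, the spindles stay standing in their holes, and nothing is gripped, lifted or otherwise disturbed.

Things in the scene. Friction and masses are not known exactly. Their poses are not given: they have to be found in the camera images.
- chute: Fixed chute on a grey board (10 mm thick, x -120 to +85, y -260 to +125 mm; its top is the floor). Origin: centre line, in the gate's plane, at table height. The rack slides along +y; +x points across to the gate's side; z up. Two aluminium side walls, inner faces at x = -42 and +42 mm, 8 mm thick, tops 26 mm above the table.
- stop_face (a point): Centre of the end stop's face: brown wooden block across the chute, face at chute y = +100 mm, 100 mm wide, its top 50 mm above the table; the point is 30 mm above the table.
- gate (a joint): Gate angle (rad): 0 shut, 0.9 fully open. Hinge parallel to chute y at x = +62 mm, 12 mm above the table, outside the wall. Pushing the rail outward (+x) anywhere tips rail and blade outward together; a spring shuts it (at the rail 2 N shut, 4 N at 0.7 rad) and it never stays open by itself. The blade clears the rack from 0.4 rad. The rack cannot push it open.
- rail_mid (a point): Middle of the gate's steel rail (moves with it): round bar 10 mm thick, parallel to the chute, chute y -250 to 0 mm, 48 mm from the hinge axis. Shut: x = +62 mm, 60 mm above the table; at 0.7 rad 31 mm further out, 49 mm above the table. Carried only at its ends (red post at y = 0, leg at y = -250), so a finger can slide along its inner side between them.
- gate_blade (a point): Centre of the gate's red blade (moves with it), which bars the way: shut, it reaches from the post at chute x = +62 mm inward over the wall to x = +27 mm, 40 to 58 mm above the table, 8 mm thick along y, centred on y = 0.
- rack: Loose rack, 0.3 to 0.65 kg, in the chute before the gate. Origin: centre of the underside of its dark wooden block, 80 x 80 mm, 45 mm high; axes parallel to the chute's, +y its nose (y = +40 mm). Block's rear at y = -40 mm, then a tail 16 mm wide. Home: nose at the end stop, origin at chute y = +60 mm, block past the gate; the narrow tail lies beside the shut gate without touching.
- tail_plate (a point): Centre of the rear face of the blue plate at the tail's end, where to push: 40 mm wide (x), 6 mm thick, from 1 to 51 mm above the rack's underside (the point at 25 mm), rear face 90 mm behind the rack's origin.
- spindle0: Loose turned wooden spindle, 22 mm thick, 70 mm long, standing upright in a hole of the rack, 30 mm deep, showing 40 mm above the block. Origin: centre of its foot.
- spindle1: Loose turned wooden spindle, 22 mm thick, 70 mm long, standing upright in a hole of the rack, 30 mm deep, showing 40 mm above the block. Origin: centre of its foot.
- spindle2: Loose turned wooden spindle, 22 mm thick, 70 mm long, standing upright in a hole of the rack, 30 mm deep, showing 40 mm above the block. Origin: centre of its foot.
- spindle3: Loose turned wooden spindle, 22 mm thick, 70 mm long, standing upright in a hole of the rack, 30 mm deep, showing 40 mm above the block. Origin: centre of its foot.
- turned_knob: Turned wooden knob 36 mm wide, 38 mm high, standing on the chute's board on the robot's side. Leave alone. Origin: centre of underside.
- brass_ferrule: Brass ferrule 26 mm wide, 28 mm high, standing on the chute's board on the robot's side. Leave alone. Origin: centre of underside.
- finish_jar: Amber jar 68 mm wide, 85 mm high. Leave alone. Origin: centre of underside.
- glue_bottle: Yellow bottle 52 mm wide, 150 mm high. Leave alone. Origin: centre of underside.
- blank: Square wooden blank 50 x 140 x 50 mm, lying. Leave alone. Origin: centre of underside.
- gouge: Turning gouge 330 mm long, lying, dark handle, steel shaft. Leave alone. Origin: near its middle, on the table.
Mind the look-alikes: they are no part of the job. What is meant by the rack is not red or turquoise, and is the larger of those in its own colour.

How it is judged:
On the way, in this order (a step that is already met when the one before it is completed fails the run):
1. the gate is open while the rack still waits before it (value of joint gate above 0.4 rad and y of rack in the frame of chute below -0.042 m), for 0.1 s.
2. the rack's block is half-way through with the gate held open (value of joint gate above 0.35 rad and y of rack in the frame of chute between 0 and 0.045 m), for 0.05 s.
At the end, for the whole second after the job is handed in: The rack stands on the chute's floor within 8 mm of the end stop, at rest, its block past the gate; the gate is shut (below 0.08 rad); all four spindles stand in their holes (y of rack in the frame of chute above 0.052 m and z of rack in the frame of chute below 0.014 m and value of joint gate below 0.08 rad and linear speed of rack below 0.02 m/s and angle between each of spindle0, spindle1, spindle2, spindle3's own z axis and vertical below 0.25 rad and z of each of spindle0, spindle1, spindle2, spindle3 in the frame of rack below 0.025 m); the robot touches nothing.
It fails at once if the gate bumps or rubs on the rack (over 2 N) (contact force between rack and gate above 2 N).
It fails at once if the rack is lifted or tipped (z of rack in the frame of chute above 0.02 m or angle between rack's own z axis and vertical above 0.15 rad).
It fails at once if a spindle is tipped or lifted out of the rack (not (angle between spindle0's own z axis and vertical below 0.25 rad) or not (angle between spindle1's own z axis and vertical below 0.25 rad) or not (angle between spindle2's own z axis and vertical below 0.25 rad) or not (angle between spindle3's own z axis and vertical below 0.25 rad) or not (z of spindle0 in the frame of rack below 0.025 m) or not (z of spindle1 in the frame of rack below 0.025 m) or not (z of spindle2 in the frame of rack below 0.025 m) or not (z of spindle3 in the frame of rack below 0.025 m)).
It fails at once if a bystander is moved by more than 20 mm (distance of any of turned_knob, brass_ferrule, finish_jar, glue_bottle, blank, gouge from where it was at the start of the episode above 0.02 m).
It also fails if it takes over 56 s, if anything falls off the work surface, if the arm or the gripper's body presses on something with over 40 N, if the wrist force passes 120 N, or if a joint passes its speed limit or range.

## Robot

A 6-joint arm with a two-finger parallel gripper is mounted at the origin on the work surface. World frame = base frame: x ahead of the robot, y to its left, z up, the work surface at z = 0. Lengths are in m, angles in rad, forces in N, time in s.
With the tool pointing down it reaches from about 0.275 to 0.975 m from the base axis. Payload 8.4 kg.
Tool frame: the origin (TCP) lies at the very end of the fingers, on their centre line; the grasp point (between the pads) lies 19 mm behind it; z points along the fingers, x is the direction in which the jaws open and shut, and the axes are right-handed (so a half turn about z gives the same grasp; the last joint's range is limited). The gripper opens to 92 mm and grips with 3 to 60 N. Pads are 20 mm wide; open, the fingers measure 128 mm over their backs; the gripper's body (75 mm by 189 mm) begins 69 mm behind the grasp point.
Start: joints at [1.265, 0.353, 1.633, -0, 1.155, -0.002], TCP at [0.187, 0.596, 0.215] pointing down, gripper open.
Joint ranges: [-2.63, 2.63], [-0.92, 2.1], [0.06, 2.66], [-1.3, 4.44], [0, 2.69], [-3.02, 3.02]. Speed limits (rad/s): [2.22, 2.22, 2.79, 3.14, 3.14, 3.14].

## Interface

Orientations are given as a unit quaternion [w, x, y, z].
In Python, from plant import telemetry, vision, order gives the robot as it stands.
- The arm moves only by the tool carry_out, never from a script. Its argument "steps" is a list of rows, each a list of 3 entries, a list of its own where there are three numbers: the finger opening in mm, from 0 to 91.9, then the shift along the world's x, y, z in mm, then the turn, a rotation vector about the world's x, y, z in rad. In form: [[jaw, [dx, dy, dz], [rx, ry, rz]], ...]. A call has 1 to 8 rows; each row shifts and turns the commanded pose from where the row before left it; what a row does not reach is not made up. A row lasts 1/8 s, in which the tool goes at most 62.5 mm and 10.7 degrees, less where a joint would pass 70% of its speed; a pose out of reach is approached as far as the arm can. A call is refused whole if a number of a shift passes 62.5 or a number of a turn 0.188, either way. A call with a gripper value outside its range is refused whole. The fingers move at their own pace and stop on an object; the grip force is fixed at half the most. Time passes only in rows, so rows that do not move let the fingers close. It gives the time, the measured TCP pose, the force and the opening at its end, in the units of the state.
- telemetry.state(): the state, without advancing time (a new reading comes with each control period).
- vision.capture(name): name is "scene" or "top" or "wrist"; returns a dict with "frame" (400x640x3 uint8, red, green, blue), "K" (3x3 intrinsics, pixels), "world_from_camera" (4x4, takes a point from camera to world coordinates). Camera axes: x right, y down, z forward; pixel columns grow to the right and rows downward; lengths in m; the calibration is good to about 2 mm. A picture is of the moment at which its call begins. There is no depth.
- order.close_job(): hands the job in, once; it reports no verdict.
The state is a dict: "time": time; "joints": joint angles; "joint_velocities": joint speeds; "joint_torque": joint torques, N m; "tool_pos": TCP position; "tool_rot": TCP orientation; "contact_force": force on the tool from outside, world axes, zero at the start; "moment": the same for the moment, N m; "gripper_width": finger opening in m.
Only numpy, scipy, OpenCV 4.12 (cv2) and the standard library are available. Lean on these libraries where they do the work, as an engineer would, in place of code of your own. Each camera call takes 0.05 s, during which the arm holds its last target. There are 200 camera calls.

## Working session

There is one attempt and no reset: what is moved stays moved. The work goes in short steps, Python scripts to look and compute and a tool call to move; the robot and the scene stay as the last step left them, time stands still between calls to the robot, and variables do not carry over. Pictures are saved under pics/ and viewed, about 8 in all and at most 12, crops included, and the job is handed in when it is done.

Besides the shell and the picture viewer there is one more tool, called after ">>>" as name([rows], argument=value, ...), one row to a line, values as JSON. carry_out: Moves the arm, as the interface text tells. Its arguments: {"type":"object","properties":{"steps":{"type":"array"}},"required":["steps"]}

```bash
mkdir -p pics; cat > h.py <<'E'
import numpy as np, cv2
from plant import telemetry, vision, order
def cap(n,f):
    c=vision.capture(n); np.savez(f'pics/{f}.npz',**c); cv2.imwrite(f'pics/{f}.png',c['frame'][:,:,::-1]); return c
def load(f): return dict(np.load(f'pics/{f}.npz'))
def ray(c,u,v,z):
    T=c['world_from_camera']; d=T[:3,:3]@np.linalg.inv(c['K'])@[u,v,1]; o=T[:3,3]
    return o+d*(z-o[2])/d[2]
def proj(c,p):
    T=np.linalg.inv(c['world_from_camera']); q=c['K']@(T[:3,:3]@np.array(p)+T[:3,3]); return q[:2]/q[2]
E
python3 - <<'E'
from h import *
a=cap('scene','s0');b=cap('top','t0')
im=np.vstack([a['frame'],b['frame']])[:,:,::-1]
print(telemetry.state())
for c in(a,b):print(c['K'],c['world_from_camera'])
E
```

```text
{'time': 0.1, 'joints': array([ 1.26457489e+00,  3.53562081e-01,  1.63402159e+00, -7.45672240e-06,
        1.15519718e+00, -2.41367491e-03]), 'joint_velocities': array([ 0.00105328, -0.000297  , -0.00284997,  0.00211157, -0.00023273,
       -0.00015306]), 'joint_torque': array([-1.19782297e-03, -5.94899583e+01, -3.34927869e+01,  6.97696977e-02,
        1.84322451e-02, -7.18215597e-05]), 'tool_pos': array([0.18685547, 0.59597155, 0.2139656 ]), 'tool_rot': array([ 3.53284389e-04,  8.05962908e-01,  5.91965741e-01, -4.77660921e-04]), 'contact_force': array([-0.00425663,  0.43678921, -0.17598961]), 'moment': array([-0.06405134,  0.09407999, -0.01270237]), 'gripper_width': 0.09131640767553977}
[[499.96539587   0.         318.69415321]
 [  0.         499.96539587 197.32540485]
 [  0.           0.           1.        ]] [[ 0.85370595  0.33984568 -0.39457708  1.02801991]
 [ 0.52071599 -0.54776965  0.65483072 -0.90198004]
 [ 0.00640404 -0.76449547 -0.64459728  0.95118649]
 [ 0.          0.          0.          1.        ]]
[[441.47978715   0.         317.0771317 ]
 [  0.         441.47978715 203.48035592]
 [  0.           0.           1.        ]] [[-0.02159761 -0.97807667  0.2071221   0.2086283 ]
 [-0.99976423  0.02159351 -0.00228081 -0.02601597]
 [-0.00224168 -0.20712253 -0.97831244  1.45631732]
 [ 0.          0.          0.          1.        ]]
```

View pics/t0.png

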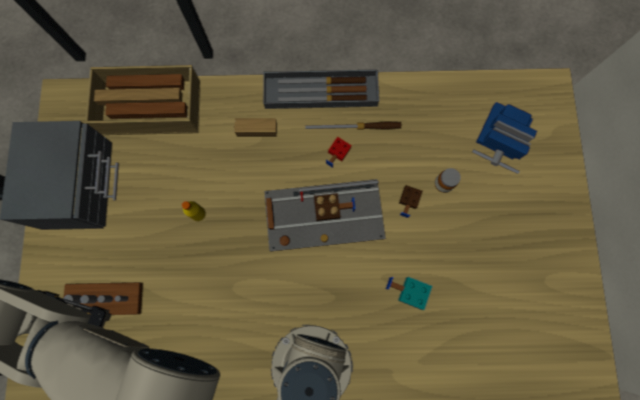

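View pics/s0.png

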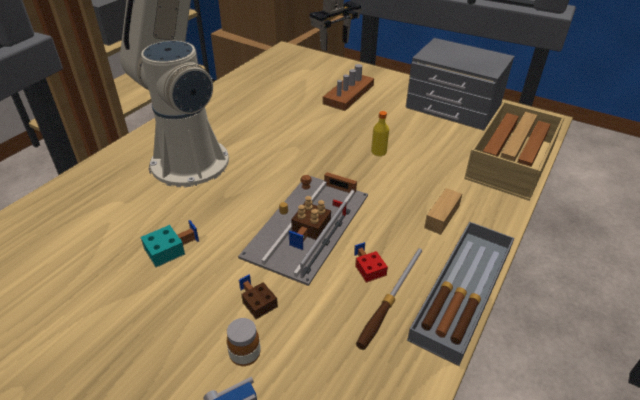

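The top picture shows the chute with its end stop at (269,213), the gate rail along (300-378,188) and the red blade at (301,196). Rack candidates are:
- dark brown rack in the chute at (328,206) with four spindles, the larger brown one
- small brown rack at (410,197)
- red rack at (340,148)
- turquoise rack at (415,292)

By the description it's the one in the chute. I'll check it in a close crop.

```bash
python3 - <<'E'
from h import *
a=load('s0')['frame'][165:285,235:375,::-1];b=load('t0')['frame'][170:260,255:395,::-1]
k=dict(interpolation=cv2.INTER_CUBIC)
cv2.imwrite('pics/c0.png',np.hstack([cv2.resize(b,(700,450),**k)]))
cv2.imwrite('pics/c1.png',cv2.resize(a,(700,600),**k))
E
```

```text
(no output)
```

View pics/c0.png

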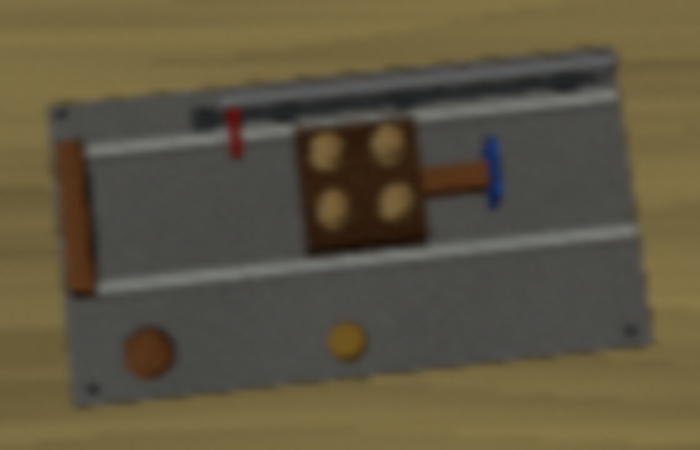

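The crop shows the brown rack with four spindles, its blue plate at crop (492,172), the red blade at (234,133), the rail along the top, and the knob and ferrule on the robot's side. The choice is confirmed. Next I fit the chute pose from the board corners in the top view, refined on the scene view.

```bash
python3 - <<'E'
from h import *
from scipy.optimize import least_squares
t=load('t0'); s=load('s0')
px=np.array([(52,105),(612,50),(650,342),(78,405)])/5+[255,170]-0.4
ch=np.array([(85,125),(85,-260),(-120,-260),(-120,125)])/1000
W=np.array([ray(t,*p,.01)[:2] for p in px])
def f(q):
    c,si=np.cos(q[2]),np.sin(q[2]); return (ch@np.array([[c,si],[-si,c]])+q[:2]-W).ravel()
r=least_squares(f,[.6,0,0]); q=r.x; print(q, (r.fun*1e3).round(1))
c,si=np.cos(q[2]),np.sin(q[2]); R=np.array([[c,-si],[si,c]])
inv=lambda u,v,z:((ray(t,u/5+254.6,v/5+169.6,z)[:2]-q[:2])@R*1e3).round(1)
print('blk nose/rear top',inv(297,128,.055),inv(308,252,.055),inv(412,118,.055),inv(426,242,.055))
print('plate top',inv(490,140,.061),inv(496,205,.061)); print('blade tip',inv(236,157,.05))
print('rail', inv(610,55,.065),inv(230,100,.065))
print('knob',inv(149,352,.05),'ferr',inv(346,340,.038))
P=lambda x,y,z:proj(s,[*(R@[x/1e3,y/1e3]+q[:2]),z])
im=cv2.resize(s['frame'][165:285,235:375,::-1],(700,600),interpolation=cv2.INTER_CUBIC)
for p in [(85,125,.01),(85,-260,.01),(-120,-260,.01),(-120,125,.01),(62,-250,.06),(62,0,.06),(27,0,.058),(50,100,.05),(-50,100,.05),(42,-260,.026),(-42,-260,.026)]:
    u=(P(*p)-[235,165]+.5)*5; cv2.circle(im,tuple(int(i) for i in u),4,(0,255,0),1)
cv2.imwrite('pics/c1.png',im)
E
```

```text
[0.4894299  0.01607593 0.08293264] [ 0.7  2.6  2.7 -1.9 -2.4 -3.8 -1.   3.2]
blk nose/rear top [ 40.5 -39.4] [-41.7 -38. ] [  39.3 -114.7] [ -43.2 -114.3]
plate top [  18.1 -162.9] [ -24.9 -161.5]
blade tip [26.6  2.1]
rail [  65.4 -247. ] [61.3  2. ]
knob [-94.7  69.9] ferr [-98.7 -56.7]
```

View pics/c1.png

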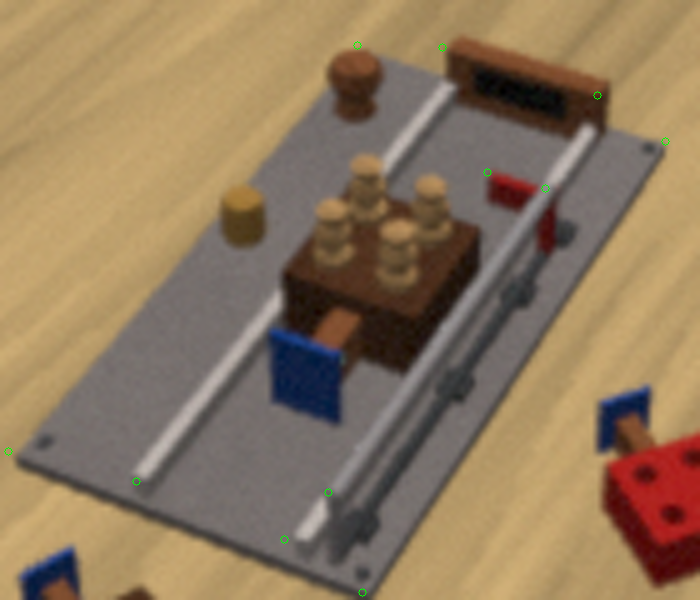

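The board fit agrees between views to about 3 mm: chute at (0.489, 0.016), yaw 0.083 rad, rack origin near chute y = -76. Plan:
1. Set the jaws to 60 mm along chute x.
2. Bring both fingers down behind the plate, just inside the rail.
3. Shift +x to open the gate, then +y to push the rack.

First I go above the entry point.

>>> carry_out([
  [60,[20,-49,0],[0,0,-0.074]],
  [60,[20,-49,0],[0,0,-0.074]],
  [60,[20,-49,0],[0,0,-0.074]],
  [60,[20,-49,0],[0,0,-0.074]],
  [60,[20,-49,0],[0,0,-0.074]],
  [60,[20,-49,0],[0,0,-0.074]],
  [60,[20,-49,0],[0,0,-0.074]],
  [60,[20,-49,0],[0,0,-0.074]],
])

```text
time: 1.1
tool_pos: [0.3472, 0.2028, 0.2146]
tool_rot: [0.0, 0.944, 0.33, 0.0]
contact_force: [0.5, 0.4, 0.6]
gripper_width: 0.0602
```

>>> carry_out([
  [60,[20,-49,0],[0,0,-0.074]],
  [60,[20,-49,0],[0,0,-0.074]],
  [60,[20,-49,0],[0,0,-0.074]],
  [60,[20,-49,0],[0,0,-0.074]],
  [60,[20,-49,0],[0,0,-0.074]],
  [60,[20,-49,0],[0,0,-0.074]],
  [60,[20,-49,0],[0,0,-0.074]],
  [60,[20,-49,0],[0,0,-0.074]],
])

```text
time: 2.1
tool_pos: [0.5072, -0.1894, 0.2143]
tool_rot: [-0.0, 0.999, 0.04, -0.0]
contact_force: [0.9, 0.7, 0.1]
gripper_width: 0.06
```

>>> carry_out([
  [60,[0,0,0],[0,0,0]],
  [60,[0,0,-20],[0,0,0]],
  [60,[0,0,-20],[0,0,0]],
  [60,[0,0,-20],[0,0,0]],
  [60,[0,0,0],[0,0,0]],
])

```text
time: 2.72
tool_pos: [0.5054, -0.1863, 0.1533]
tool_rot: [-0.001, 0.999, 0.042, -0.002]
contact_force: [0.2, 0.4, -0.5]
gripper_width: 0.0599
```

```bash
python3 - <<'E'
from h import *
w=cap('wrist','w0'); s=telemetry.state()
for k in('time','tool_pos','tool_rot','contact_force','gripper_width'):print(k,s[k])
print(w['K'][0],w['world_from_camera'])
q=np.array([.4894,.0161]);c,si=np.cos(.083),np.sin(.083);R=np.array([[c,-si],[si,c]])
print('chute',(s['tool_pos'][:2]-q)@R*1e3)
im=w['frame'][:,:,::-1].copy()
for p in [(62,-250,60),(62,0,60),(20,-166,61),(-20,-166,61),(42,-260,26),(-42,-260,26),(85,-260,10),(-120,-260,10)]:
    u=proj(w,[*(R@np.array(p[:2])/1e3+q),p[2]/1e3]);print(p,u.round());cv2.circle(im,tuple(int(i) for i in u),4,(0,255,0),1)
cv2.imwrite('pics/w0m.png',im)
E
```

```text
time 2.775
tool_pos [ 0.50622322 -0.18669671  0.15429444]
tool_rot [-4.19942871e-04  9.99120308e-01  4.19260460e-02 -8.00224645e-04]
contact_force [ 0.33622823 -0.38466309 -0.07683016]
gripper_width 0.059930842124302816
[320.72999271   0.         323.39643046] [[ 0.99653379  0.0813197   0.0175361   0.50102275]
 [ 0.08313845 -0.96620256 -0.24400946 -0.11711034]
 [-0.00289935  0.24462159 -0.96961429  0.32423098]
 [ 0.          0.          0.          1.        ]]
chute [-4.75012246e-02 -2.03493306e+02]
(62, -250, 60) [394. 256.]
(62, 0, 60) [413. -77.]
(20, -166, 61) [348. 162.]
(-20, -166, 61) [299. 162.]
(42, -260, 26) [366. 252.]
(-42, -260, 26) [282. 251.]
(85, -260, 10) [405. 246.]
(-120, -260, 10) [209. 245.]
```

View pics/w0m.png

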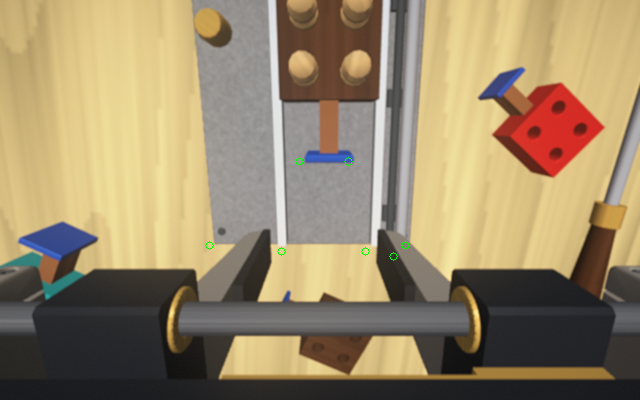

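The wrist view shows the plate's rear top edge at (304-353,160) and wall inner faces at px 287 and 371. The chute therefore lies about 4 mm further +x than my fit, while y agrees. Entry is clear, with 12 mm to the rail and about 27 mm behind the plate. Descending.

>>> carry_out([
  [60,[0,0,-20],[0,0,0]],
  [60,[0,0,-20],[0,0,0]],
  [60,[0,0,-20],[0,0,0]],
  [60,[0,0,-20],[0,0,0]],
  [60,[0,0,-16],[0,0,0]],
  [60,[0,0,-14],[0,0,0]],
  [60,[0,0,-8],[0,0,0]],
  [60,[0,0,0],[0,0,0]],
])

```text
time: 3.78
tool_pos: [0.5068, -0.1875, 0.0362]
tool_rot: [-0.0, 0.999, 0.042, -0.0]
contact_force: [-0.3, -0.2, -0.2]
gripper_width: 0.0601
```

>>> carry_out([
  [60,[5,0.4,0],[0,0,0]],
  [60,[5,0.4,0],[0,0,0]],
  [60,[5,0.4,0],[0,0,0]],
  [60,[5,0.4,0],[0,0,0]],
  [60,[5,0.4,0],[0,0,0]],
  [60,[5,0.4,0],[0,0,0]],
  [60,[5,0.4,0],[0,0,0]],
  [60,[5,0.4,0],[0,0,0]],
])

```text
time: 4.78
tool_pos: [0.546, -0.184, 0.0359]
tool_rot: [-0.0, 0.999, 0.042, -0.001]
contact_force: [-5.6, -0.5, -3.5]
gripper_width: 0.0598
```

>>> carry_out([
  [60,[0,0,0],[0,0,0]],
  [60,[0,0,0],[0,0,0]],
])

```text
time: 5.03
tool_pos: [0.5464, -0.1841, 0.0362]
tool_rot: [-0.0, 0.999, 0.042, -0.001]
contact_force: [-5.2, 1.8, -2.7]
gripper_width: 0.0603
```

```bash
python3 - <<'E'
from h import *
w=cap('wrist','w1'); s=cap('scene','s1')
a=cv2.resize(s['frame'][175:285,235:375,::-1],(700,550),interpolation=cv2.INTER_CUBIC)
cv2.imwrite('pics/m1.png',np.vstack([cv2.resize(w['frame'][:260,160:480,::-1],(400,325))[:,:,:], cv2.resize(a,(400,275))]))
E
```

```text
(no output)
```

View pics/m1.png

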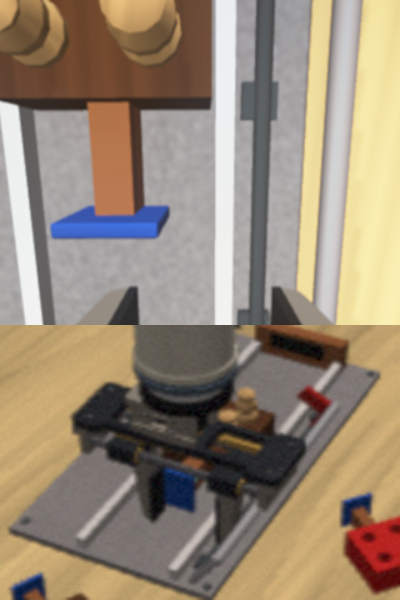

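The gate is open: about 5 N on the rail, the blade tipped out in the scene view. The inner finger is centred behind the plate (crop px 80-138 against plate 52-168). Pushing along +y.

>>> carry_out([
  [60,[-0.3,4,0],[0,0,0]],
  [60,[-0.3,4,0],[0,0,0]],
  [60,[-0.3,4,0],[0,0,0]],
  [60,[-0.3,4,0],[0,0,0]],
  [60,[-0.3,4,0],[0,0,0]],
  [60,[-0.4,4,0],[0,0,0]],
  [60,[-0.4,5,0],[0,0,0]],
  [60,[-0.4,5,0],[0,0,0]],
])

```text
time: 6.12
tool_pos: [0.5444, -0.1506, 0.0366]
tool_rot: [0.0, 0.999, 0.042, 0.0]
contact_force: [-2.4, -5.8, -0.6]
gripper_width: 0.0595
```

>>> carry_out([
  [60,[-0.4,5,0],[0,0,0]],
  [60,[-0.4,5,0],[0,0,0]],
  [60,[-0.4,5,0],[0,0,0]],
  [60,[-0.4,5,0],[0,0,0]],
  [60,[-0.4,5,0],[0,0,0]],
  [60,[-0.4,5,0],[0,0,0]],
  [60,[-0.4,5,0],[0,0,0]],
  [60,[-0.4,5,0],[0,0,0]],
])

```text
time: 7.12
tool_pos: [0.5411, -0.1105, 0.0366]
tool_rot: [0.0, 0.999, 0.042, 0.0]
contact_force: [-2.6, -5.8, 1.3]
gripper_width: 0.0604
```

```bash
python3 - <<'E'
from h import *
w=cap('wrist','w2'); s=cap('scene','s2')
a=s['frame'][175:285,235:375,::-1]
cv2.imwrite('pics/m2.png',np.vstack([cv2.resize(w['frame'][:260,160:480,::-1],(400,325))[:,:,:], cv2.resize(a,(400,275),interpolation=cv2.INTER_CUBIC)]))
E
```

```text
(no output)
```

View pics/m2.png

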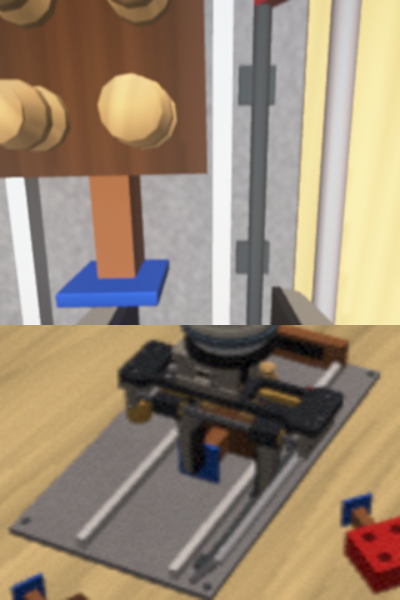

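The rack is sliding straight with steady force (about 6 N along y), spindles upright, rail still out at the same place in the crop (345,150). Carrying on.

>>> carry_out([
  [60,[-0.4,5,0],[0,0,0]],
  [60,[-0.4,5,0],[0,0,0]],
  [60,[-0.4,5,0],[0,0,0]],
  [60,[-0.4,5,0],[0,0,0]],
  [60,[-0.4,5,0],[0,0,0]],
  [60,[-0.4,5,0],[0,0,0]],
  [60,[-0.4,5,0],[0,0,0]],
  [60,[-0.4,5,0],[0,0,0]],
])

```text
time: 8.22
tool_pos: [0.5378, -0.0706, 0.0366]
tool_rot: [0.0, 0.999, 0.042, -0.0]
contact_force: [-2.2, -6.4, 0.5]
gripper_width: 0.06
```

>>> carry_out([
  [60,[-0.4,5,0],[0,0,0]],
  [60,[-0.4,5,0],[0,0,0]],
  [60,[-0.4,5,0],[0,0,0]],
  [60,[-0.4,5,0],[0,0,0]],
  [60,[-0.3,4,0],[0,0,0]],
  [60,[-0.3,4,0],[0,0,0]],
  [60,[-0.3,4,0],[0,0,0]],
])

```text
time: 9.1
tool_pos: [0.5352, -0.0386, 0.0366]
tool_rot: [0.0, 0.999, 0.042, -0.0]
contact_force: [-2.3, -6.5, 1.3]
gripper_width: 0.0598
```

>>> carry_out([
  [60,[-0.2,2,0],[0,0,0]],
  [60,[-0.2,2,0],[0,0,0]],
])

```text
time: 9.35
tool_pos: [0.5349, -0.0346, 0.0366]
tool_rot: [0.0, 0.999, 0.042, -0.0]
contact_force: [-2.8, -5.3, 0.8]
gripper_width: 0.0599
```

>>> carry_out([
  [60,[-0.2,2,0],[0,0,0]],
  [60,[-0.2,2,0],[0,0,0]],
  [60,[-0.2,2,0],[0,0,0]],
  [60,[-0.1,1,0],[0,0,0]],
  [60,[-0.1,1,0],[0,0,0]],
])

```text
time: 9.98
tool_pos: [0.5341, -0.0266, 0.0366]
tool_rot: [0.0, 0.999, 0.042, -0.0]
contact_force: [-3.3, -6.5, 0.5]
gripper_width: 0.0598
```

>>> carry_out([
  [60,[-0.1,1,0],[0,0,0]],
  [60,[-0.1,1,0],[0,0,0]],
])

```text
time: 10.22
tool_pos: [0.5339, -0.0247, 0.0366]
tool_rot: [0.0, 0.999, 0.042, -0.0]
contact_force: [-2.7, -6.1, 0.3]
gripper_width: 0.0604
```

>>> carry_out([
  [60,[-0.1,1,0],[0,0,0]],
  [60,[-0.1,1,0],[0,0,0]],
])

```text
time: 10.48
tool_pos: [0.5337, -0.0227, 0.0366]
tool_rot: [0.0, 0.999, 0.042, -0.0]
contact_force: [-2.3, -6.8, 0.5]
gripper_width: 0.0599
```

No end-stop rise yet; about 2 mm remain by estimate.

>>> carry_out([
  [60,[-0.1,1,0],[0,0,0]],
  [60,[-0.1,1,0],[0,0,0]],
])

```text
time: 10.72
tool_pos: [0.5335, -0.0207, 0.0366]
tool_rot: [0.0, 0.999, 0.042, -0.0]
contact_force: [-1.5, -7.1, 1.1]
gripper_width: 0.0603
```

>>> carry_out([
  [60,[-0.1,1,0],[0,0,0]],
])

```text
time: 10.85
tool_pos: [0.5333, -0.0197, 0.0366]
tool_rot: [0.0, 0.999, 0.042, -0.0]
contact_force: [-2.4, -6.7, 0.7]
gripper_width: 0.0598
```

>>> carry_out([
  [60,[-0.1,1,0],[0,0,0]],
])

```text
time: 10.98
tool_pos: [0.5331, -0.0194, 0.0366]
tool_rot: [0.001, 0.999, 0.042, -0.0]
contact_force: [-3.7, -13.9, 0.6]
gripper_width: 0.0601
```

The force stepped from 6.7 to 13.9 N, so the nose is on the end stop. Backing off, then letting the gate follow the finger shut.

>>> carry_out([
  [60,[0.1,-1,0],[0,0,0]],
  [60,[0.2,-2,0],[0,0,0]],
  [60,[0.3,-4,0],[0,0,0]],
  [60,[0.4,-5,0],[0,0,0]],
  [60,[0.4,-5,0],[0,0,0]],
  [60,[-3,-0.2,0],[0,0,0]],
  [60,[-4,-0.3,0],[0,0,0]],
  [60,[-4,-0.3,0],[0,0,0]],
])

```text
time: 11.98
tool_pos: [0.5238, -0.0364, 0.0368]
tool_rot: [0.0, 0.999, 0.041, 0.0]
contact_force: [-1.6, -0.4, 1.8]
gripper_width: 0.0598
```

>>> carry_out([
  [60,[-4,-0.3,0],[0,0,0]],
  [60,[-4,-0.3,0],[0,0,0]],
  [60,[-4,-0.3,0],[0,0,0]],
  [60,[-4,-0.3,0],[0,0,0]],
  [60,[-4,-0.3,0],[0,0,0]],
  [60,[-4,-0.3,0],[0,0,0]],
  [60,[-4,-0.3,0],[0,0,0]],
  [60,[0,0,0],[0,0,0]],
])

```text
time: 12.98
tool_pos: [0.4955, -0.0383, 0.0366]
tool_rot: [-0.0, 0.999, 0.041, -0.0]
contact_force: [0.3, 0.7, 0.7]
gripper_width: 0.0604
```

```bash
python3 - <<'E'
from h import *
w=cap('wrist','w3'); s=cap('scene','s3')
print(telemetry.state()['contact_force'])
a=s['frame'][165:285,235:375,::-1]
cv2.imwrite('pics/m3.png',np.vstack([cv2.resize(w['frame'][:260,160:480,::-1],(400,325)), cv2.resize(a,(321,275),interpolation=cv2.INTER_CUBIC)[:,:].copy() if 0 else cv2.resize(a,(400,275),interpolation=cv2.INTER_CUBIC)]))
E
```

```text
[0.43878401 0.50285028 0.09996662]
```

View pics/m3.png

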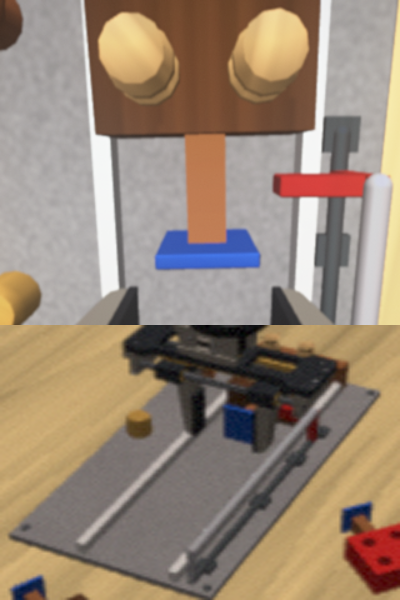

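The gate is shut: the blade lies flat at crop (320,185) behind the block's rear edge (y≈133), clear of the tail and the fingers, with no contact force. Lifting straight out.

>>> carry_out([
  [60,[0,0,10],[0,0,0]],
  [60,[0,0,20],[0,0,0]],
  [60,[0,0,25],[0,0,0]],
  [60,[0,0,30],[0,0,0]],
  [60,[0,0,30],[0,0,0]],
  [60,[0,0,30],[0,0,0]],
  [60,[0,0,20],[0,0,0]],
  [60,[0,-10,0],[0,0,0]],
])

```text
time: 14.08
tool_pos: [0.4969, -0.0484, 0.2035]
tool_rot: [0.0, 0.999, 0.042, 0.002]
contact_force: [-0.4, 0.4, -0.4]
gripper_width: 0.0596
```

>>> carry_out([
  [60,[0,-30,0],[0,0,0]],
  [60,[0,-40,0],[0,0,0]],
  [60,[0,-40,0],[0,0,0]],
  [60,[0,-20,0],[0,0,0]],
  [60,[0,0,0],[0,0,0]],
  [60,[0,0,0],[0,0,0]],
])

```text
time: 14.82
tool_pos: [0.4955, -0.1776, 0.2012]
tool_rot: [-0.0, 0.999, 0.041, -0.0]
contact_force: [0.5, 0.4, -0.0]
gripper_width: 0.0598
```

```bash
python3 - <<'E'
from h import *
t=cap('top','t4'); s=cap('scene','s4'); st=telemetry.state(); print(st['contact_force'],st['time'])
k=dict(interpolation=cv2.INTER_CUBIC)
cv2.imwrite('pics/m4.png',np.vstack([cv2.resize(t['frame'][170:260,255:395,::-1],(420,270),**k),cv2.resize(s['frame'][165:275,235:375,::-1],(420,330),**k)]))
E
```

```text
[ 0.46885482 -0.24785249 -0.38074684] 14.925
```

View pics/m4.png

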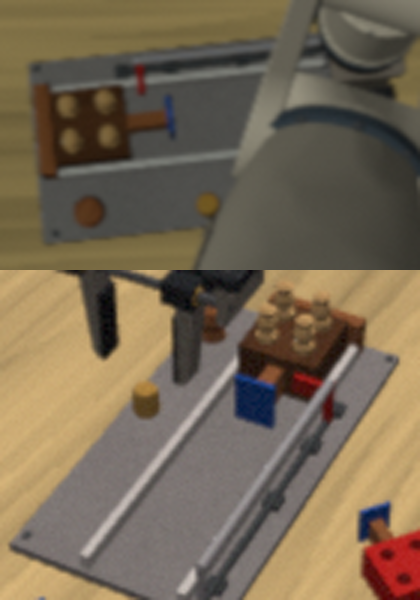

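The rack's nose is against the stop at (48,130), the four spindles are upright, the gate is shut with its blade at (141,80), the knob and ferrule are in place, and the arm is clear. Handing in.

```bash
python3 -c "
from h import *
print(order.close_job())"
```

```text
the job is handed in; nothing more can be done
None
```

The rack is home against the end stop with the gate shut behind it, and I handed the job in at about 15 s of the 56 s allowed. No verdict is reported.

**What I did:** With the jaws at 60 mm, the outer finger opened the rail, to about 0.6 rad by estimate. The inner finger then pushed the blue plate about 150 mm. I stopped when the push force rose from about 7 to 14 N at the end stop. I backed off, let the gate follow the finger shut, and lifted clear.

**Last checks:** The final pictures show the rack's nose on the stop, all four spindles upright, and the gate shut and clear of the narrow tail. The knob and ferrule look unmoved. Contact force on the tool was near zero (under 1 N).

**What disagreed or was not measured:**
- The wrist view put the chute about 4 mm further in +x than my top-view fit, and I allowed for that.
- I judged the gate angle from finger travel, force and pictures, not from a reading.
- I had no measure of contact force between gate and rack; the pictures showed no contact.

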